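Clamp a turned shaft in the V-block fixture

TASK

The turned shaft is to be held for deburring: lay it in the V of the V-block fixture, slide it under the bridge clamp until its end rests gently against the end stop, and let go of it there. Then turn the clamp's black crank knob clockwise until its brass pad just touches the shaft, and from that touch give it one quarter turn more, no tighter, so that the shaft is held but not marked. Leave the shaft home in the fixture, let go of the crank, and do not disturb the other things on the bench.

Things in the scene. Friction and masses are not known exactly. Their poses are not given: they have to be found in the camera images.
- shaft: the workpiece: loose grey steel turned shaft, 121 mm long, about 320 g, lying on the bench. Its thick middle (24 mm diameter) reaches from 29 mm on one side of mid-length to 32 mm on the other; the thin ends are 18 and 16 mm in diameter. Origin at mid-length on its surface (the underside at the start); y runs along the shaft. Either end may go to the stop
- shaft_mid (a point): point on the shaft's axis at mid-length, 12 mm above the bench while it lies there; axes as shaft
- jig: V-block fixture, fixed to the bench: grey base plate 130 x 100 x 12 mm (x = -43 to 87 mm) and a bright steel 90-degree V-block 65 mm long, 60 mm wide, top 50 mm above the bench. Origin on the bench under the V's axis and jig_home; x runs along the V towards the end stop, z up. The V runs from x = -30 to +35 mm, its root about 36 mm above the bench
- jig_home (a point): place of shaft_mid when the shaft is home: on the V's axis, 52 mm above the bench, axes as jig. With its thick middle resting in the V and an end on the stop, shaft_mid is here and its near thin end stands out of the mouth, free all round with 40 mm under its axis
- jig_mouth (a point): point on the V's axis above the open end of the V, 30 mm before jig_home; axes as jig. The shaft goes in here lengthwise, under the clamp; the last part of the way it slides in the V
- end_stop: dark upright plate with a bright round button on the V's axis, rigid, fixed to the jig; the button's face is 60 mm beyond jig_home. Origin in the plane of that face, 12 mm above the bench
- clamp: bridge clamp fixed astride the V, with screw, crank and brass pad. Axes and origin as jig, but set up to 2.5 mm higher or lower in the side grooves. Legs at y = +-30 to 39 mm and a dark cross-bar (x = 7 to 29 mm, z = 78 to 92 mm). At the start the pad, 15 mm across, hangs 2.5 to 10.5 mm above a shaft that is home; how far differs each time and is not measured
- clamp_screw (a point): point on the screw's upright axis at the top of the cross-bar (18 mm beyond jig_home along the V, about 92 mm above the bench). Above it the black crank knob: hub, arm and an upright revolving grip. Clockwise from above tightens; it all comes down 6 mm a turn and stays where it is left. At the start the top of the crank arm is 109 to 118 mm above the bench
- clamp_crank (a point): point on the axis of the crank's revolving grip, 34 mm from the screw's axis, about 130 mm above the bench: it goes round with the crank but not down. x points from the screw outwards along the arm. The grip is a black upright barrel, 15 mm in diameter, 34 mm tall, standing on the arm; it spins freely, so a hand that holds it need not turn
- clamp_under (a point): point on the screw's axis at the underside of the cross-bar, over the pad. The crank turns lightly (0.03 N m, 1 N at the grip) until the pad touches the shaft. The pad is sprung and rubs as it turns: past touch it presses about 34 N per quarter turn, and the push at the grip climbs by 2 to 5 N over that quarter turn; a resting hand notices it some 1/25 turn late
- spur_gear: grey spur gear, 49 mm, 21 mm high; a bystander, origin under its middle
- marker_pen: white and black marker pen, 128 mm; a bystander, origin under its middle
- centre_punch: dark centre punch, 113 mm long; a bystander, origin under its middle
- hex_key_8: black hex key, 114 mm long; a bystander, origin under its middle
Not all that is in view belongs to the job. Leave any orange or pink look-alike of the shaft alone.

How it is judged:
On the way, in this order (a step that is already met when the one before it is completed fails the run):
1. the shaft lies home in the V, its end against the stop, let go of, and the clamp not yet on it (x of shaft_mid in the frame of jig_home between -0.0025 and 0.0025 m and distance between shaft_mid and jig_home below 0.0035 m and angle between the y axis of shaft and the x axis of jig, either way round below 0.035 rad and contact force between the fingers and shaft below 0.3 N and contact force between clamp and shaft below 1 N), for 0.2 s.
2. the clamp's pad has been turned down onto the shaft at home (x of shaft_mid in the frame of jig_home between -0.0025 and 0.0025 m and distance between shaft_mid and jig_home below 0.0035 m and angle between the y axis of shaft and the x axis of jig, either way round below 0.035 rad and contact force between clamp and shaft above 2 N), for 0.1 s.
At the end, for the whole second after the job is handed in: The shaft rests home in the V: shaft_mid within 3.5 mm of jig_home and within 2.5 mm of it along the V, lined up with the V within 2 degrees, at rest; the clamp's pad presses on it with 19 to 52 N (a quarter turn past first touch gives about 34 N) (x of shaft_mid in the frame of jig_home between -0.0025 and 0.0025 m and distance between shaft_mid and jig_home below 0.0035 m and angle between the y axis of shaft and the x axis of jig, either way round below 0.035 rad and contact force between clamp and shaft between 19 and 52 N and linear speed of shaft below 0.01 m/s).
It fails at once if the clamp is overtightened on the shaft (more than 75 N) (contact force between clamp and shaft above 75 N).
It fails at once if the shaft is rammed against the end stop (more than 35 N) (contact force between end_stop and shaft above 35 N).
It fails at once if another thing on the bench is moved by more than 30 mm (distance of any of spur_gear, marker_pen, centre_punch, hex_key_8 from where it was at the start of the episode above 0.03 m).
It also fails if it takes over 72 s, if anything falls off the work surface, if the arm or the gripper's body presses on something with over 40 N, if the wrist force passes 120 N, or if a joint passes its speed limit or range.

ROBOT

A 6-joint arm with a two-finger parallel gripper is mounted at the origin on a cart in front of the work surface, level with it; the furniture and walls round the work are solid. World frame = base frame: x ahead of the robot, y to its left, z up, the work surface at z = 0. Lengths are in m, angles in rad, forces in N, time in s.
With the tool pointing down it reaches from about 0.35 to 1 m from the base axis. Payload 7.1 kg.
Tool frame: the origin (TCP) lies on the centre line of the jaws, within the pads' length; the fingertips stand 19 mm ahead of it and the grasp point (between the pads) is the TCP; z points along the fingers, y is the line along which they close (so a half turn about z gives the same grasp; the last joint's range is limited). The gripper opens to 85 mm and grips with 20 to 120 N. Pads are 22 mm wide; open, the fingers measure 114 mm over their backs; the gripper's body (76 mm by 85 mm) begins 54 mm behind the grasp point. The pads swing forward as they close: fully open they stand 13 mm farther back than shut.
Start: joints at [-1.29, 0.423, 1.63, -0, 1.089, -0.019], TCP at [0.185, -0.597, 0.25] pointing down, gripper open.
Joint ranges: [-3, 3], [-0.9, 2.11], [0.09, 2.58], [-1.31, 4.45], [0.11, 2.69], [-2.54, 2.54]. Speed limits (rad/s): [2.39, 2.39, 3.01, 3.14, 3.14, 3.14].

INTERFACE

Orientations are given as a unit quaternion [x, y, z, w].
In Python, from cell import r, camera, get_calibration, workorder gives the robot as it stands.
- The arm moves only by the tool arm_command, never from a script. Its arguments are lists of equal length, an entry for each row: "delta_pos": the shift along the tool's x, y, z in cm, a list of three; "spin": the turn about the tool's z in degrees. A call has exactly 10 rows; each row shifts and turns the commanded pose from where the row before left it, along the tool's axes as they then stand; what a row does not reach is not made up. A row lasts 1/10 s, in which the tool goes at most 50 mm and 8.59 degrees, less where a joint would pass 70% of its speed; a pose out of reach is approached as far as the arm can. A call with a gripper value outside its range is refused whole. "fingers" is the closure, from 0 (fully open) to 1 (shut), set as the call begins (left out, the last holds). The fingers move at their own pace and stop on an object; the grip force is fixed at half the most. Time passes only in rows, so rows that do not move let the fingers close, or fill a call up. It gives the time, the measured TCP pose, the force, the opening and the grip force at its end, in the units of the state.
- r.state(): the state, without advancing time (a new reading comes with each control period).
- camera(name): name is "scene" or "top"; returns the picture (420x560x3 uint8, blue, green, red); there is no depth.
- get_calibration(name): a dict with "fovy" (degrees; the focal length in pixels is half the picture's height over the tangent of half this angle, whatever the lens; pixels are square), "cx", "cy" (the principal point, pixels), "R" (3x3) and "t" (3): a world point X has camera coordinates R X + t. Camera axes: x right, y down, z forward; pixel columns grow to the right and rows downward; lengths in m; the calibration is good to about 2 mm. A picture is of the moment at which its call begins. get_calibration takes no time and is no camera call.
- workorder.sign_off(): hands the job in; it is judged then, once.
The state is a dict: "clock": time; "joint_positions": joint angles; "dq": joint speeds; "effort": joint torques, N m; "eef_pos": TCP position; "tcp_rot": TCP orientation; "contact_force": force on the tool from outside, world axes, zero at the start; "ft_torque": the same for the moment, N m; "opening": finger opening in m; "grip_force": force on a finger pad.
Only numpy, scipy, OpenCV 4.12 (cv2) and the standard library are available. Lean on these libraries where they do the work, as an engineer would, in place of code of your own. Each camera call takes 0.05 s, during which the arm holds its last target. There are 200 camera calls.

## Working session

There is one attempt and no reset: what is moved stays moved. The work goes in short steps, Python scripts to look and compute and a tool call to move; the robot and the scene stay as the last step left them, time stands still between calls to the robot, and variables do not carry over. Pictures are saved under pics/ and viewed, at most 10 in all, crops included, and the job is handed in when it is done.

Besides the shell and the picture viewer there is one more tool, called after ">>>" by a JSON object that holds its "method" and its "body". arm_command: Moves the arm, as the interface text tells. Its arguments: {"type":"object","properties":{"delta_pos":{"type":"array"},"spin":{"type":"array"},"fingers":{"type":"number"}},"required":["delta_pos","spin"]}

```bash
mkdir -p pics; cat > h.py <<'E'
import numpy as np,cv2
from cell import r,camera,get_calibration,workorder
def K(n):
    c=get_calibration(n);f=210/np.tan(np.radians(c['fovy'])/2)
    return f,c['cx'],c['cy'],np.array(c['R']),np.array(c['t'])
def ray(n,u,v):
    f,cx,cy,R,t=K(n);d=R.T@np.array([(u-cx)/f,(v-cy)/f,1.]);return -R.T@t,d
def onz(n,u,v,z):
    o,d=ray(n,u,v);return o+d*(z-o[2])/d[2]
def proj(n,X):
    f,cx,cy,R,t=K(n);c=R@np.array(X)+t;return np.array([cx+f*c[0]/c[2],cy+f*c[1]/c[2]])
def two(u1,u2):
    o,d=ray('scene',*u1);p,e=ray('top',*u2)
    s=np.linalg.lstsq(np.c_[d,-e],p-o,rcond=None)[0];a=o+d*s[0];b=p+e*s[1];return (a+b)/2,np.linalg.norm(a-b)
E
python3 - <<'E'
from h import *
for n in('scene','top'):
    im=camera(n);cv2.imwrite(f'pics/{n}0.png',im);f,cx,cy,R,t=K(n);print(n,f,cx,cy,-R.T@t,R[2])
print(r.state())
E
```

```text
scene 510.044536477653 270.9474467259769 196.01648274438594 [-0.48332172  0.43479538  0.99705313] [ 0.72496859 -0.35650723 -0.58934127]
top 422.76786916676684 276.5506626546873 217.2043922253802 [ 0.38824373 -0.08542981  1.27491923] [ 0.16407704 -0.00224066 -0.98644498]
{'clock': 0.1, 'joint_positions': array([-1.29001500e+00,  4.23786921e-01,  1.63061491e+00,  2.43389037e-05,
        1.08857654e+00, -1.90153487e-02]), 'dq': array([ 5.44697834e-04, -2.72278656e-03, -2.83084769e-03, -4.35132520e-04,
       -5.43568378e-06,  3.21595222e-05]), 'effort': array([-1.53336823e-04, -5.58424723e+01, -2.82446462e+01, -6.90267530e-05,
        3.06630602e-03,  2.29007452e-05]), 'eef_pos': array([ 0.18447142, -0.59667065,  0.24960882]), 'tcp_rot': array([ 9.88786871e-01,  1.49331989e-01, -7.97391622e-05, -6.88339882e-04]), 'contact_force': array([-0.25437152, -0.02837278, -0.20693649]), 'ft_torque': array([-0.01637586, -0.0264606 ,  0.01723495]), 'grip_force': 0.0, 'opening': 0.08500842311780013}
```

View pics/scene0.png

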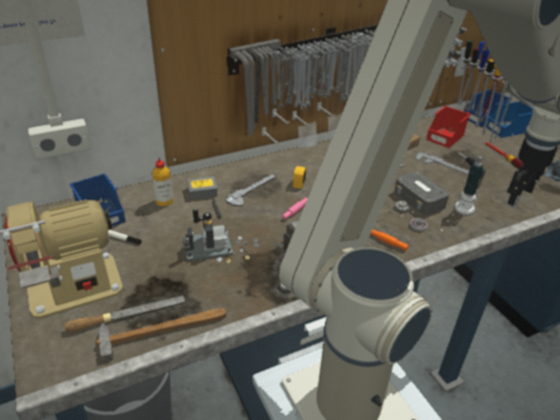

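View pics/top0.png

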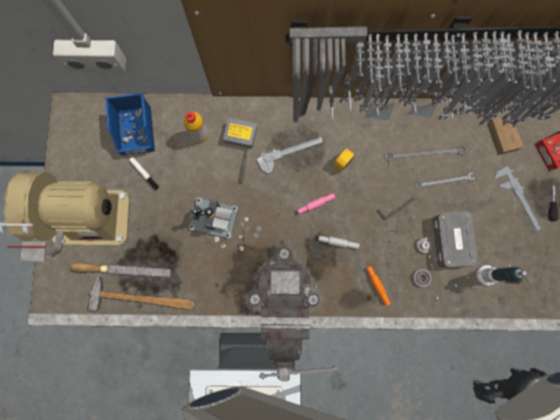

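Shaft candidates in the top view are grey (339,242), pink (316,204) and orange (378,285). Grey steel with a thick middle fits; the pink and orange ones are look-alikes. The jig is at about (212,217) in top and (208,240) in scene. I'll enlarge both.

```bash
python3 - <<'E'
from h import *
s=cv2.imread('pics/scene0.png');t=cv2.imread('pics/top0.png')
z=lambda im,x,y,w,h,k:cv2.resize(im[y:y+h,x:x+w],None,fx=k,fy=k,interpolation=cv2.INTER_CUBIC)
a=z(t,180,190,66,50,6);b=z(s,175,205,66,60,6);c=z(t,305,225,66,35,6)
o=np.zeros((600,800,3),np.uint8);o[:300,:396]=a;o[:360,400:796]=b;o[370:580,:396]=c
cv2.imwrite('pics/c1.png',o)
# shaft by PCA
g=t[225:260,305:370];h=cv2.cvtColor(g,cv2.COLOR_BGR2HSV);m=((h[...,2]>125)&(h[...,1]<60)).astype(np.uint8)
n,l,st,ce=cv2.connectedComponentsWithStats(m);i=1+np.argmax(st[1:,4]);print(st[i],ce[i]+[305,225])
ys,xs=np.where(l==i);print(cv2.minAreaRect(np.c_[xs+305,ys+225].astype(np.float32)))
(cx,cy),(w,hh),an=cv2.minAreaRect(np.c_[xs+305,ys+225].astype(np.float32))
print(onz('top',cx,cy,.012))
E
```

```text
[ 14  11  42  13 287] [339.97560976 241.33449477]
((339.5823669433594, 240.12939453125), (41.976043701171875, 9.978801727294922), 12.52880859375)
[ 0.5305534  -0.27827837  0.012     ]
```

View pics/c1.png

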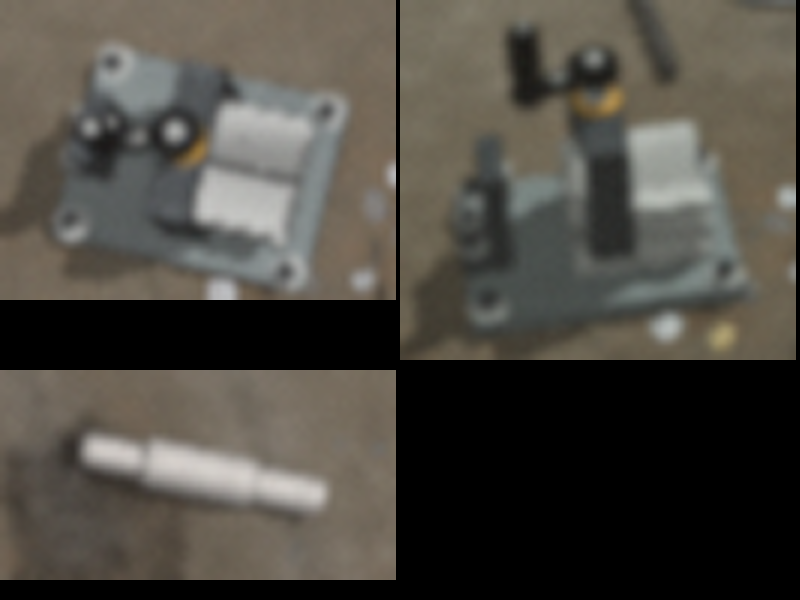

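The grey shaft is confirmed in the crop, with its ends at crop (82,447) and (326,497). The fixture's mouth is on the right (-y side), the stop on the left and the crank points towards the stop. Next I'll turn these into coordinates.

```bash
python3 - <<'E'
from h import *
T=lambda u,v:(180+(u+.5)/6-.5,190+(v+.5)/6-.5)
S=lambda u,v:(175+(u-400+.5)/6-.5,205+(v+.5)/6-.5)
w=[onz('top',*T(*p),.014) for p in[(113,62),(325,108),(287,270),(70,222)]]
c=sum(w)/4; d=(w[0]-w[1]+w[3]-w[2]);d/=np.linalg.norm(d)
print('washers',np.round(w,4),'sides',[np.round(np.linalg.norm(w[i]-w[i-1]),4) for i in range(4)])
yaw=np.arctan2(d[1],d[0]);print('plate c',c,'yaw',np.degrees(yaw))
org=c-d*.022;org[2]=0;print('jig origin',org)
print('hub top 2view',two(S(594,60),T(175,130)),'pred',org+d*.018)
print('grip 2view',two(S(521,35),T(92,128)),'pred',org+d*.052)
for x,nm in((-.03,'root mouth'),(.0,'root0'),(.007,'root7')):
  p=org+d*x;p[2]=.036;q=proj('top',p);print(nm,(q-[180,190]+.5)*6-.5)
for y in(-.03,.03):
  p=org-d*.03+np.array([-d[1],d[0],0])*y;p[2]=.05;q=proj('top',p);print('Vtop mouth corner',(q-[180,190]+.5)*6-.5, (proj('scene',p)-[175,205]+.5)*6-.5+[400,0])
U=lambda u,v:(305+(u+.5)/6-.5,225+(v-370+.5)/6-.5)
a=onz('top',*U(82,448),.014);b=onz('top',*U(326,494),.014);e=(a-b)
print('shaft',a,b,np.linalg.norm(e),'yaw',np.degrees(np.arctan2(e[1],e[0])),(a+b)/2)
q=r.state()['tcp_rot'];from scipy.spatial.transform import Rotation as R
M=R.from_quat(q).as_matrix();print('toolx',M[:,0],'tooly',M[:,1])
for n,u in(('spur',(422,278)),):print(onz('top',*u,.02))
E
```

```text
washers [[0.6487 0.1499 0.014 ]
 [0.6262 0.0418 0.014 ]
 [0.5435 0.0586 0.014 ]
 [0.5666 0.1682 0.014 ]] sides [np.float64(0.0841), np.float64(0.1104), np.float64(0.0843), np.float64(0.1119)]
plate c [0.59625289 0.10464037 0.014     ] yaw 78.1504162379458
jig origin [0.59173534 0.08310919 0.        ]
hub top 2view (array([0.59631364, 0.10130537, 0.11302884]), np.float64(9.875377384692206e-06)) pred [5.95431518e-01 1.00725608e-01 1.79780368e-17]
grip 2view (array([0.59224194, 0.13528756, 0.14094592]), np.float64(0.0017051131842287218)) pred [6.02413183e-01 1.34001069e-01 5.19365506e-17]
root mouth [294.46229628 180.12109482]
root0 [235.4701821  167.20128247]
root7 [221.71813467 164.18945835]
Vtop mouth corner [305.65418755 116.68270365] [692.45551041 112.51044676]
Vtop mouth corner [276.98637166 234.94734857] [712.69811395 191.17692165]
shaft [ 0.5373314  -0.21403766  0.014     ] [ 0.51553718 -0.33564724  0.014     ] 0.12354706823262337 yaw 79.83961859258989 [ 0.52643429 -0.27484245  0.014     ]
toolx [9.55399901e-01 2.95315131e-01 4.78922544e-05] tooly [ 0.29531491 -0.95539897 -0.00138506]
[ 0.42021501 -0.51811667  0.02      ]
```

>>> {"method": "arm_command", "body": {"delta_pos": [[0,0,0],[0,0,0],[0,0,0],[0,0,0],[0,0,0],[0,0,0],[0,0,0],[0,0,0],[3,2.5,0],[3,2.5,0]], "spin": [-7.8,-7.8,-7.8,-7.8,-7.8,-7.8,-7.8,-7.7,0,0]}}

```text
clock: 1.1
eef_pos: [0.2446, -0.5468, 0.2498]
tcp_rot: [0.77, 0.638, 0.0, -0.0]
contact_force: [-0.2, 0.1, -0.0]
opening: 0.0855
grip_force: 0.0
```

>>> {"method": "arm_command", "body": {"delta_pos": [[3.4,2.8,0],[3.4,2.8,0],[3.4,2.8,0],[3.4,2.8,0],[3.4,2.8,0],[3.4,2.8,0],[3.4,2.8,0],[3.5,3.2,0],[0,0,0],[0,0,0]], "spin": [0,0,0,0,0,0,0,0,0,0]}}

```text
clock: 2.1
eef_pos: [0.5191, -0.3195, 0.2498]
tcp_rot: [0.768, 0.64, -0.0, -0.0]
contact_force: [-0.3, 0.3, 0.1]
opening: 0.0848
grip_force: 0.0
```

>>> {"method": "arm_command", "body": {"delta_pos": [[0,0,3],[0,0,3],[0,0,3],[0,0,3],[0,0,3],[0,0,3],[0,0,2],[0,0,1.6],[0,0,1],[0,0,0]], "spin": [0,0,0,0,0,0,0,0,0,0]}}

```text
clock: 3.1
eef_pos: [0.5177, -0.3206, 0.0233]
tcp_rot: [0.769, 0.639, -0.0, -0.001]
contact_force: [-0.4, 1.3, -0.4]
opening: 0.0855
grip_force: 0.0
```

```bash
python3 - <<'E'
from h import *
s=camera('scene');t=camera('top');st=r.state();print(st['eef_pos'],st['contact_force'])
p=proj('top',st['eef_pos']);q=proj('scene',st['eef_pos']);print(p,q)
z=lambda im,p,k:cv2.resize(im[int(p[1])-35:int(p[1])+35,int(p[0])-33:int(p[0])+33],None,fx=k,fy=k,interpolation=cv2.INTER_CUBIC)
cv2.imwrite('pics/c2.png',np.hstack([z(t,p,6),z(s,q,6)]))
E
```

```text
[ 0.51894185 -0.32096923  0.02490327] [-1.01675982  0.60145201  1.53122099]
[354.6700151  243.69244167] [347.10682054 217.14649379]
```

View pics/c2.png

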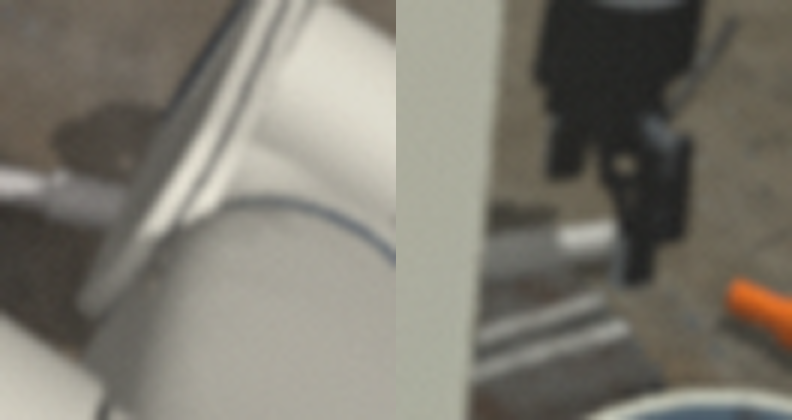

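The scene crop shows the thin end between the fingers. The step is at crop x≈560, about 15 mm before the TCP, as expected. Now to close the fingers and lift.

>>> {"method": "arm_command", "body": {"delta_pos": [[0,0,0],[0,0,0],[0,0,0],[0,0,0],[0,0,0],[0,0,0],[0,0,0],[0,0,0],[0,0,0],[0,0,0]], "spin": [0,0,0,0,0,0,0,0,0,0], "fingers": 1}}

```text
clock: 4.2
eef_pos: [0.5188, -0.3205, 0.0244]
tcp_rot: [0.769, 0.639, 0.0, 0.0]
contact_force: [0.3, 1.8, 3.5]
opening: 0.0148
grip_force: 59.2
```

>>> {"method": "arm_command", "body": {"delta_pos": [[0,0,-0.5],[0,0,-1],[0,0,-2],[0,0,-3],[0,0,-3],[0,0,-3],[0,0,-3],[0,0,-3],[0,0,-3],[0,0,-2]], "spin": [0,0,0,0,0,0,0,0,0,0]}}

```text
clock: 5.2
eef_pos: [0.5188, -0.3207, 0.262]
tcp_rot: [0.769, 0.639, 0.0, 0.001]
contact_force: [0.1, -0.4, -3.6]
opening: 0.0149
grip_force: 58.3
```

>>> {"method": "arm_command", "body": {"delta_pos": [[1.5,0,0],[3,0,0],[3.5,0,0],[3.5,0,0],[3.5,0,0],[3.5,0,0],[3.5,0,0],[3.5,-0.2,0],[2.5,-0.2,0],[1,0,0]], "spin": [0,0,0,0,0,0,0,0,0,1.3]}}

```text
clock: 6.2
eef_pos: [0.5664, -0.0314, 0.2579]
tcp_rot: [0.775, 0.631, -0.001, -0.001]
contact_force: [-0.6, 0.5, -3.5]
opening: 0.0151
grip_force: 58.3
```

>>> {"method": "arm_command", "body": {"delta_pos": [[0,0,1],[0,0,2],[0,0,2],[0,0,2],[0,0,2],[0,0,2],[0,0,2],[0,0,1],[0,0,0],[0,0,0]], "spin": [0,0,0,0,0,0,0,0,0,0]}}

```text
clock: 7.2
eef_pos: [0.5677, -0.0348, 0.1193]
tcp_rot: [0.776, 0.63, -0.0, -0.0]
contact_force: [-0.0, 0.3, -3.4]
opening: 0.0149
grip_force: 58.4
```

```bash
python3 - <<'E'
from h import *
s=camera('scene');t=camera('top');st=r.state();print(st['eef_pos'],st['tcp_rot'],st['contact_force'])
e=st['eef_pos'];d=np.array([np.cos(np.radians(78.15)),np.sin(np.radians(78.15)),0])
for k in(.014,.03,.045,.106):
  for n in('scene','top'):print(k,n,proj(n,e+d*k+[0,0,-.0124]))
p=proj('top',e+d*.09);q=proj('scene',e+d*.07)
z=lambda im,p,k:cv2.resize(im[int(p[1])-45:int(p[1])+45,int(p[0])-40:int(p[0])+40],None,fx=k,fy=k,interpolation=cv2.INTER_CUBIC)
print(p,q)
cv2.imwrite('pics/c3.png',np.hstack([z(t,p,5),z(s,q,5)]));cv2.imwrite('pics/t3.png',t);cv2.imwrite('pics/s3.png',s)
E
```

```text
[ 0.56836996 -0.03476155  0.1201807 ] [7.76186318e-01 6.30503119e-01 5.63078053e-04 5.47208254e-04] [-0.19455747 -0.27137057 -3.04393365]
0.014 scene [250.77590016 210.30758126]
0.014 top [252.52415969 220.88004268]
0.03 scene [245.25084774 211.01695813]
0.03 top [246.94439614 219.65966587]
0.045 scene [240.04888137 211.68485307]
0.045 top [241.71768879 218.51650768]
0.106 scene [218.66974342 214.42978013]
0.106 top [220.50538643 213.87706345]
[225.55305464 214.33628885] [231.22297108 209.32452799]
```

View pics/c3.png

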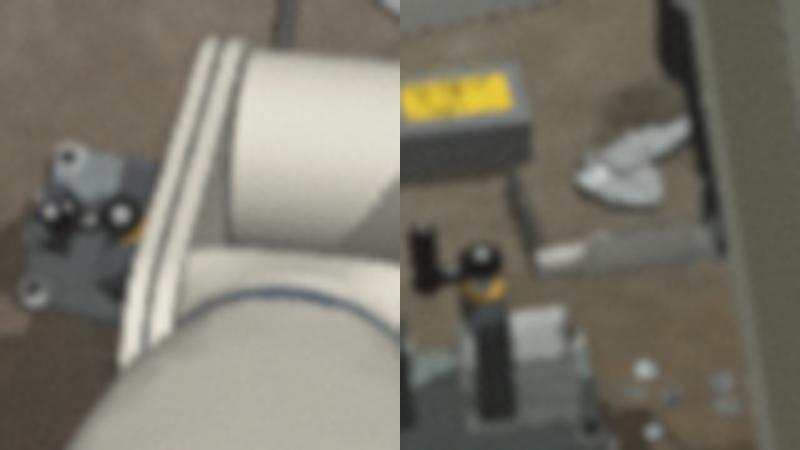

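The scene crop shows the shaft level and in line. Its tip at image (219,215.6) against the predicted (218.7,214.4) is about the same offset as the fixture corners show. Now down to 2–3 mm above the seat, then forward.

>>> {"method": "arm_command", "body": {"delta_pos": [[0,0,1],[0,0,1.5],[0,0,1.5],[0,0,1],[0,0,0.2],[0.5,0,0],[1,0,0],[1,0,0],[0.5,0,0],[0,0,0]], "spin": [0,0,0,0,0,0,0,0,0,0]}}

```text
clock: 8.3
eef_pos: [0.5736, -0.0038, 0.0679]
tcp_rot: [0.776, 0.631, -0.0, -0.0]
contact_force: [-4.3, 6.2, 1.0]
opening: 0.0149
grip_force: 59.6
```

```bash
cat > p.py <<'E'
from h import *
from scipy.spatial.transform import Rotation as Ro
def jig():
    st=r.state();a=np.radians(78.15);d=np.array([np.cos(a),np.sin(a)]);n=np.array([-d[1],d[0]])
    e=st['eef_pos'];v=e[:2]-[.592,.0833];M=Ro.from_quat(st['tcp_rot']).as_matrix();f=st['contact_force']
    print('t',round(st['clock'],2),'jig xyz mm',np.round([v@d*1e3,v@n*1e3,e[2]*1e3],1),'yaw',round(np.degrees(np.arctan2(M[1,0],M[0,0])),2),'F jig',np.round([f[:2]@d,f[:2]@n,f[2]],1),'tq',np.round(st['ft_torque'],2),'grip',round(st['opening'],4),round(st['grip_force'],1))
E
python3 -c "
from p import *
jig();s=camera('scene');jig();cv2.imwrite('pics/c4.png',cv2.resize(s[185:275,170:270],None,fx=6,fy=6,interpolation=cv2.INTER_CUBIC))"
```

```text
t 8.3 jig xyz mm [-89.    0.1  67.9] yaw 78.25 F jig [5.2 5.5 1. ] tq [0.96 0.8  0.44] grip 0.0149 59.6
t 8.35 jig xyz mm [-89.    0.1  67.9] yaw 78.25 F jig [3.7 5.3 2.1] tq [1.07 0.75 0.41] grip 0.015 59.6
```

View pics/c4.png

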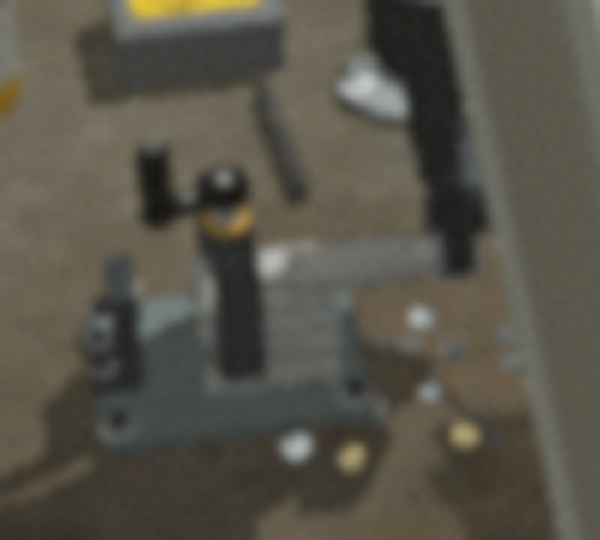

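The contact (5.5 N towards jig +y, about 5 N up) means the shaft rides the -y flank of the V. I'll lift a little, shift to +y and read again.

>>> {"method": "arm_command", "body": {"delta_pos": [[0,0,-0.1],[0,0,-0.1],[0,0,-0.1],[0,-0.1,0],[0,-0.1,0],[0,0,0],[0,0,0],[0,0,0],[0,0,0],[0,0,0]], "spin": [0,0,0,0,0,0,0,0,0,0]}}

```text
clock: 9.35
eef_pos: [0.572, -0.0049, 0.0703]
tcp_rot: [0.776, 0.63, 0.0, 0.0]
contact_force: [-0.6, -0.1, -2.9]
opening: 0.0149
grip_force: 58.8
```

```bash
python3 -c "
from p import *
jig()"
```

```text
t 9.35 jig xyz mm [-90.5   1.4  70.3] yaw 78.17 F jig [-0.2  0.6 -2.9] tq [-0.18  0.01 -0.03] grip 0.0149 58.8
```

>>> {"method": "arm_command", "body": {"delta_pos": [[0,0,0.1],[0,0,0.1],[0,0,0.1],[0,0,0],[0,0,0],[0,0,0],[0,0,0],[0,0,0],[0,0,0],[0,0,0]], "spin": [0,0,0,0,0,0,0,0,0,0]}}

```text
clock: 10.35
eef_pos: [0.5719, -0.0049, 0.0673]
tcp_rot: [0.776, 0.631, -0.0, -0.0]
contact_force: [-2.2, 0.4, 1.8]
opening: 0.0149
grip_force: 59.3
```

```bash
python3 -c "
from p import *
jig()"
```

```text
t 10.35 jig xyz mm [-90.4   1.5  67.3] yaw 78.18 F jig [-0.   2.2  1.8] tq [0.05 0.3  0.11] grip 0.0149 59.3
```

>>> {"method": "arm_command", "body": {"delta_pos": [[0,-0.05,-0.1],[0.4,0,0],[0.4,0,0],[0.4,0,0],[0.4,0,0],[0,0,0.1],[0,0,0.1],[0,0,0.1],[0,0,0],[0,0,0]], "spin": [0,0,0,0,0,0,0,0,0,0]}}

```text
clock: 11.35
eef_pos: [0.5749, 0.0113, 0.0657]
tcp_rot: [0.776, 0.63, 0.0, -0.0]
contact_force: [-2.8, 5.1, 4.7]
opening: 0.0151
grip_force: 59.8
```

```bash
python3 -c "
from p import *
jig()"
```

```text
t 11.35 jig xyz mm [-73.9   1.9  65.7] yaw 78.16 F jig [4.5 3.8 4.7] tq [1.05 0.42 0.23] grip 0.0151 59.8
```

>>> {"method": "arm_command", "body": {"delta_pos": [[0,-0.05,0],[0,-0.05,0],[0,0,0.05],[0,0,0.05],[0,0,0],[0,0,0],[0,0,0],[0,0,0],[0,0,0],[0,0,0]], "spin": [0,0,0,0,0,0,0,0,0,0]}}

```text
clock: 12.35
eef_pos: [0.5742, 0.0111, 0.0647]
tcp_rot: [0.776, 0.63, 0.0, 0.0]
contact_force: [-1.7, 2.4, 6.2]
opening: 0.0153
grip_force: 59.9
```

```bash
python3 -c "
from p import *
jig();s=camera('scene');cv2.imwrite('pics/c5.png',cv2.resize(s[195:255,180:260],None,fx=10,fy=10,interpolation=cv2.INTER_CUBIC))"
```

```text
t 12.35 jig xyz mm [-74.4   2.6  64.7] yaw 78.16 F jig [2.  2.2 6.2] tq [0.82 0.25 0.18] grip 0.0153 59.9
```

View pics/c5.png

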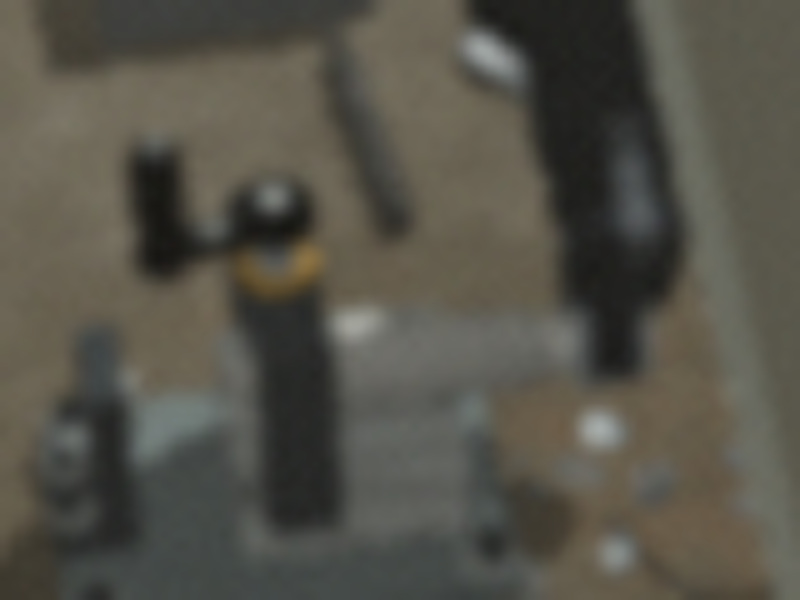

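The shaft lies in the V, its thick part entering at crop (340–570,360), and the pad end is clear. Slide forward 16 mm, then release so it seats itself.

>>> {"method": "arm_command", "body": {"delta_pos": [[0.2,0,0],[0.2,0,0],[0.2,0,0],[0.2,0,0],[0.2,0,0],[0.2,0,0],[0.2,0,0],[0.2,0,0],[0,0,0],[0,0,0]], "spin": [0,0,0,0,0,0,0,0,0,0]}}

```text
clock: 13.4
eef_pos: [0.5763, 0.0252, 0.0644]
tcp_rot: [0.776, 0.631, -0.001, 0.0]
contact_force: [-4.8, -7.4, 7.8]
opening: 0.0149
grip_force: 60.0
```

```bash
python3 -c "
from p import *
jig()"
```

```text
t 13.4 jig xyz mm [-60.1   3.4  64.4] yaw 78.2 F jig [-8.2  3.2  7.8] tq [-0.83  0.78  0.16] grip 0.0149 60.0
```

>>> {"method": "arm_command", "body": {"delta_pos": [[0,0,0],[0,0,0],[0,0,0],[0,0,0],[0,0,0],[0,0,0],[0,0,0],[0,0,0],[0,0,0],[0,0,0]], "spin": [0,0,0,0,0,0,0,0,0,0], "fingers": 0.5}}

```text
clock: 14.4
eef_pos: [0.5771, 0.0268, 0.0643]
tcp_rot: [0.776, 0.631, 0.0, 0.0]
contact_force: [-1.3, 0.9, -0.0]
opening: 0.0428
grip_force: 0.0
```

```bash
python3 -c "
from p import *
jig();s=camera('scene');cv2.imwrite('pics/c6.png',cv2.resize(s[195:255,180:260],None,fx=10,fy=10,interpolation=cv2.INTER_CUBIC))"
```

```text
t 14.4 jig xyz mm [-58.4   3.   64.3] yaw 78.18 F jig [ 0.6  1.5 -0. ] tq [ 0.03 -0.06  0.01] grip 0.0428 0.0
```

View pics/c6.png

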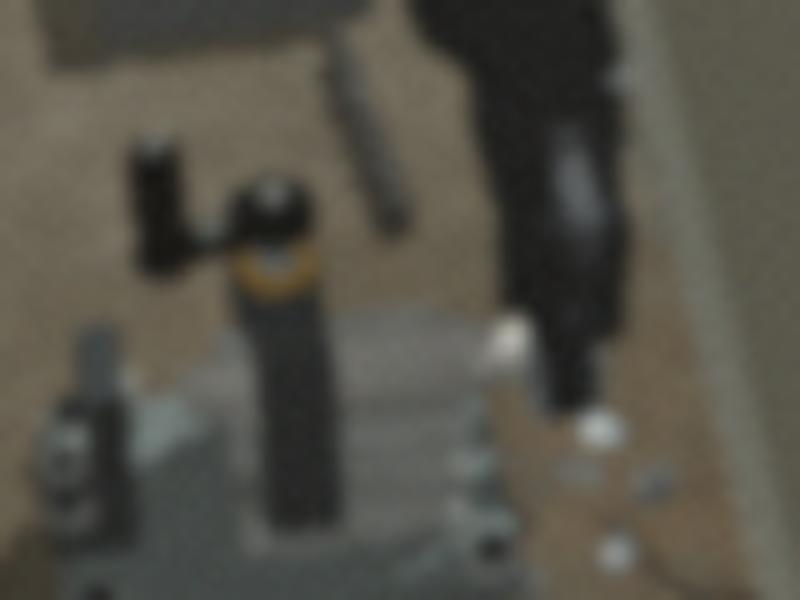

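The shaft is seated in the V, its near thin end free at crop (510,340). Back off, close the fingers and push the end from behind.

>>> {"method": "arm_command", "body": {"delta_pos": [[-0.5,0,0],[-1,0,0],[-1,0,0],[-1,0,0],[-0.5,0,0],[0,-0.05,0.3],[0,0,0],[0,0,0],[0,0,0],[0,0,0]], "spin": [0,0,0,0,0,0,0,0,0,0]}}

```text
clock: 15.45
eef_pos: [0.5685, -0.012, 0.0614]
tcp_rot: [0.776, 0.631, 0.0, 0.0]
contact_force: [-0.9, -0.3, -0.5]
opening: 0.0426
grip_force: 0.0
```

>>> {"method": "arm_command", "body": {"delta_pos": [[0,0,0],[0,0,0],[0,0,0],[0,0,0],[0,0,0],[0,0,0],[0,0,0],[0.2,0,0],[0.2,0,0],[0.2,0,0]], "spin": [0,0,0,0,0,0,0,0,0,0], "fingers": 1}}

```text
clock: 16.45
eef_pos: [0.5697, -0.0062, 0.0613]
tcp_rot: [0.776, 0.631, 0.0, -0.0]
contact_force: [0.1, 0.5, -0.1]
opening: -0.0001
grip_force: 0.0
```

>>> {"method": "arm_command", "body": {"delta_pos": [[0.2,0,0],[0.2,0,0],[0.2,0,0],[0.1,0,0],[0.1,0,0],[0.1,0,0],[0.1,0,0],[0.1,0,0],[0,0,0],[0,0,0]], "spin": [0,0,0,0,0,0,0,0,0,0]}}

```text
clock: 17.45
eef_pos: [0.5719, 0.0043, 0.0614]
tcp_rot: [0.776, 0.631, 0.0, 0.0]
contact_force: [-0.7, -3.6, 1.0]
opening: -0.0001
grip_force: 1.8
```

```bash
python3 -c "
from p import *
jig()"
```

```text
t 17.45 jig xyz mm [-81.5   3.4  61.4] yaw 78.18 F jig [-3.7 -0.1  1. ] tq [-0.6   0.01 -0.04] grip -0.0001 1.8
```

>>> {"method": "arm_command", "body": {"delta_pos": [[0.1,0,0],[0.1,0,0],[0.1,0,0],[0.1,0,0],[0.1,0,0],[0.1,0,0],[0,0,0],[0,0,0],[0,0,0],[0,0,0]], "spin": [0,0,0,0,0,0,0,0,0,0]}}

```text
clock: 18.45
eef_pos: [0.5732, 0.0104, 0.0614]
tcp_rot: [0.776, 0.63, 0.0, -0.0]
contact_force: [0.4, -1.9, 1.7]
opening: 0.0001
grip_force: 0.7
```

>>> {"method": "arm_command", "body": {"delta_pos": [[0.05,0,0],[0.05,0,0],[0.05,0,0],[0.05,0,0],[0,0,0],[0,0,0],[0,0,0],[0,0,0],[0,0,0],[0,0,0]], "spin": [0,0,0,0,0,0,0,0,0,0]}}

```text
clock: 19.45
eef_pos: [0.5735, 0.0122, 0.0613]
tcp_rot: [0.776, 0.631, 0.0, 0.0]
contact_force: [0.8, -3.2, 0.6]
opening: 0.0002
grip_force: 1.8
```

```bash
python3 -c "
from p import *
jig()"
```

```text
t 19.45 jig xyz mm [-73.4   3.5  61.3] yaw 78.18 F jig [-3.  -1.5  0.6] tq [-0.57 -0.04  0.  ] grip 0.0002 1.8
```

>>> {"method": "arm_command", "body": {"delta_pos": [[0.05,0,0],[0.05,0,0],[0.05,0,0],[0,0,0],[0,0,0],[0,0,0],[0,0,0],[0,0,0],[0,0,0],[0,0,0]], "spin": [0,0,0,0,0,0,0,0,0,0]}}

```text
clock: 20.45
eef_pos: [0.5738, 0.0137, 0.0613]
tcp_rot: [0.776, 0.631, 0.0, 0.0]
contact_force: [0.9, -2.0, 1.5]
opening: 0.0
grip_force: 1.2
```

```bash
python3 -c "
from p import *
jig();s=camera('scene');cv2.imwrite('pics/c7.png',cv2.resize(s[195:255,180:260],None,fx=10,fy=10,interpolation=cv2.INTER_CUBIC))"
```

```text
t 20.45 jig xyz mm [-71.8   3.5  61.3] yaw 78.18 F jig [-1.8 -1.3  1.5] tq [-0.39 -0.07 -0.02] grip 0.0 1.2
```

View pics/c7.png

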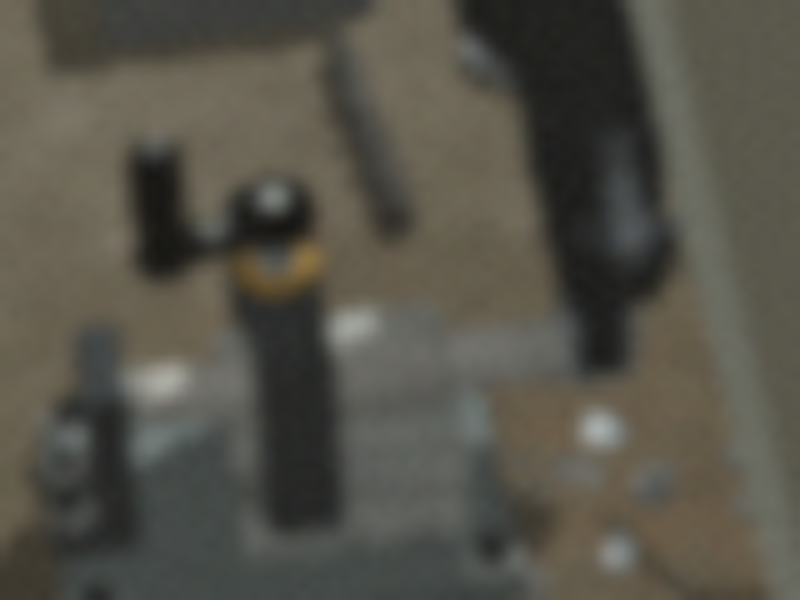

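The tip is now at crop (125,380), right by the stop plate, and the force is still only sliding friction. A few more small steps.

>>> {"method": "arm_command", "body": {"delta_pos": [[0.05,0,0],[0.05,0,0],[0.05,0,0],[0,0,0],[0,0,0],[0,0,0],[0,0,0],[0,0,0],[0,0,0],[0,0,0]], "spin": [0,0,0,0,0,0,0,0,0,0]}}

```text
clock: 21.5
eef_pos: [0.5739, 0.0144, 0.0613]
tcp_rot: [0.776, 0.631, -0.0, 0.0]
contact_force: [-0.5, -7.6, 1.0]
opening: -0.0003
grip_force: 3.9
```

```bash
python3 -c "
from p import *
jig()"
```

```text
t 21.5 jig xyz mm [-71.1   3.5  61.3] yaw 78.19 F jig [-7.5 -1.1  1. ] tq [-1.26  0.07 -0.  ] grip -0.0003 3.9
```

At about 7.5 N the push stopped advancing, at TCP jig x = -71.1 (home predicted -71.5), so the shaft is home. Back away gently, rise and open.

>>> {"method": "arm_command", "body": {"delta_pos": [[-0.2,0,0],[-0.5,0,0],[-1,0,0],[-1.3,0,0],[-1,0,0],[0,0,-1],[0,0,-3],[0,0,-4],[0,0,-4],[0,0,-2]], "spin": [0,0,0,0,0,0,0,0,0,0]}}

```text
clock: 22.5
eef_pos: [0.5674, -0.0241, 0.2056]
tcp_rot: [0.776, 0.63, 0.002, 0.002]
contact_force: [0.8, -0.8, 0.2]
opening: -0.0
grip_force: 0.0
```

```bash
python3 - <<'E'
from p import *
jig()
s=camera('scene');t=camera('top')
z=lambda im,x,y,w,h,k:cv2.resize(im[y:y+h,x:x+w],None,fx=k,fy=k,interpolation=cv2.INTER_CUBIC)
cv2.imwrite('pics/c8.png',np.hstack([z(t,185,195,50,60,8),z(s,180,195,50,60,8)]))
E
```

```text
t 22.5 jig xyz mm [-110.2    2.   205.6] yaw 78.16 F jig [-0.6 -1.   0.2] tq [0.   0.05 0.02] grip -0.0 0.0
```

View pics/c8.png

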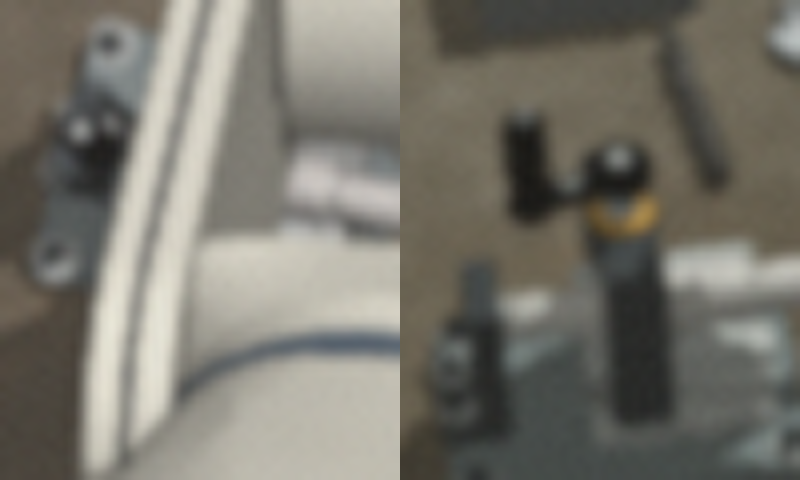

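The scene crop shows the shaft's far end against the stop at crop (500,305). The crank grip stands at crop (526,120–215) and the hub is at (618,160). Now to refine the crank angle numerically.

```bash
python3 - <<'E'
from h import *
a=np.radians(78.15);d=np.array([np.cos(a),np.sin(a)]);n=np.array([-d[1],d[0]])
J=lambda X:np.round(np.array([(X[:2]-[.592,.0833])@d,(X[:2]-[.592,.0833])@n,X[2]])*1e3,1)
S=lambda u,v:(180+(u-400+.5)/8-.5,195+(v+.5)/8-.5)
s=cv2.imread('pics/scene0.png');g=cv2.cvtColor(s,cv2.COLOR_BGR2GRAY)
print(g[205:232,188:216:1])
for b in(0,1.3):
  for z in(.126,.130,.135):
    u=S(526,163);print('grip',b,z,J(onz('scene',u[0],u[1]-b,z)))
  for z in(.105,.11,.115,.12):
    u=S(617,165);print('hub',b,z,J(onz('scene',u[0],u[1]-b,z)))
E
```

```text
[[117 118 116 113 115 114 112 116 115 115 115 114 114 115 115 112 113 112
  110 111 109 107 107 103  88  70  67  77]
 [118 117 113 115 114 114 113 116 116 116 114 114 114 113 113 111 112 111
  113 112 110 110 107 103  89  73  65  68]
 [120 116 115 113 112 112 112 115 116 113 112 112 112 112 111 110 109 112
  110 109 110 108 105 102  94  82  67  68]
 [117 116 113 112 108 105 107 113 108 104 105 109 108 108 109 109 110 110
  109 107 108 107 105 102  98  90  74  68]
 [113 113 113 110 100  89  89  99  89  86  95 104 106 108 107 108 108 111
  111 109 107 104 104 105 102  94  80  67]
 [111 113 113 108  90  67  66  70  65  67  87 103 108 106 109 109 112 110
  112 110 106 106 105 105 105  97  82  69]
 [114 113 113 109  83  53  41  42  38  53  83 104 109 107 109 109 108 109
  104 104 104 105 106 109 108 104  94  78]
 [112 113 114 106  82  49  32  27  30  49  81 103 110 109 108 108 102  97
   97  96  93  93  99 107 110 109  97  81]
 [115 114 116 111  88  53  33  26  28  44  78 102 112 113 106  97  85  87
  101 109  94  76  83 100 110 109 101  85]
 [115 116 115 110  89  56  32  28  27  43  72 1
[... 1821 characters left out ...]
72]
 [ 73  72  76  81  95 104 105 105 105 105 106 105 105 107 110 110 102  85
   73  69  68  64  63  65  86 129 159 165]
 [ 74  72  76  85 103 111 108 105 104 106 105 106 105 105 109 117 119  98
   70  54  52  52  50  48  70 117 150 161]]
grip 0 0.126 [ 51.3  11.  126. ]
grip 0 0.13 [ 51.6  16.1 130. ]
grip 0 0.135 [ 52.   22.5 135. ]
hub 0 0.105 [ 18.5  -8.1 105. ]
hub 0 0.11 [ 19.1  -1.8 110. ]
hub 0 0.115 [ 19.7   4.6 115. ]
hub 0 0.12 [ 20.3  10.9 120. ]
grip 1.3 0.126 [ 50.6   5.3 126. ]
grip 1.3 0.13 [ 51.   10.4 130. ]
grip 1.3 0.135 [ 51.4  16.8 135. ]
hub 1.3 0.105 [ 17.8 -14.  105. ]
hub 1.3 0.11 [ 18.3  -7.6 110. ]
hub 1.3 0.115 [ 18.9  -1.3 115. ]
hub 1.3 0.12 [ 19.5   5.1 120. ]
```

>>> {"method": "arm_command", "body": {"delta_pos": [[0,0,-1],[1.5,0,0],[2.5,0,0],[3,-0.3,0],[3,-0.3,0],[3,-0.3,0],[2,-0.3,0],[1.1,0,0],[0,0,0],[0,0,0]], "spin": [0,0,0,0,0,0,0,0,0,0], "fingers": 0}}

```text
clock: 23.6
eef_pos: [0.5868, 0.1358, 0.2107]
tcp_rot: [0.776, 0.631, -0.001, -0.0]
contact_force: [-0.1, -0.0, -0.1]
opening: 0.0853
grip_force: 0.0
```

```bash
python3 -c "
from p import *
jig()"
```

```text
t 23.6 jig xyz mm [ 50.3  15.9 210.7] yaw 78.2 F jig [-0.   0.1 -0.1] tq [ 0.   -0.03  0.06] grip 0.0853 0.0
```

>>> {"method": "arm_command", "body": {"delta_pos": [[0,0.2,0.5],[0,0,1],[0,0,1],[0,0,1],[0,0,1],[0,0,1],[0,0,0.5],[0,0,0.5],[0,0,0],[0,0,0]], "spin": [0,0,0,0,0,0,0,0,0,0]}}

```text
clock: 24.6
eef_pos: [0.5893, 0.1357, 0.1465]
tcp_rot: [0.776, 0.631, 0.0, 0.0]
contact_force: [-0.5, 0.4, 0.3]
opening: 0.0854
grip_force: 0.0
```

>>> {"method": "arm_command", "body": {"delta_pos": [[0,0,0],[0,0,0],[0,0,0],[0,0,0],[0,0,0],[0,0,0],[0,0,0],[0,0,0],[0,0,0],[0,0,0]], "spin": [0,0,0,0,0,0,0,0,0,0], "fingers": 1}}

```text
clock: 25.6
eef_pos: [0.5892, 0.1357, 0.1465]
tcp_rot: [0.776, 0.631, 0.0, 0.0]
contact_force: [-0.7, 0.7, 3.8]
opening: 0.0129
grip_force: 58.5
```

```bash
python3 -c "
from p import *
jig()
def rows(th,step,n=10):
  T=np.radians(th-step*np.arange(n+1));P=np.c_[3.4*np.cos(T),-3.4*np.sin(T)];return np.round(np.diff(P,axis=0),2).tolist()
for t in (18,-12,-42): print(t,rows(t,3))
print(rows(18,4))"
```

```text
t 25.6 jig xyz mm [ 50.7  13.5 146.5] yaw 78.18 F jig [0.6 0.9 3.8] tq [ 0.1   0.13 -0.03] grip 0.0129 58.5
18 [[0.05, 0.17], [0.04, 0.17], [0.03, 0.18], [0.02, 0.18], [0.01, 0.18], [0.0, 0.18], [-0.0, 0.18], [-0.01, 0.18], [-0.02, 0.18], [-0.03, 0.18]]
-12 [[-0.04, 0.17], [-0.05, 0.17], [-0.06, 0.17], [-0.07, 0.16], [-0.08, 0.16], [-0.08, 0.16], [-0.09, 0.15], [-0.1, 0.15], [-0.11, 0.14], [-0.12, 0.14]]
-42 [[-0.12, 0.13], [-0.13, 0.12], [-0.14, 0.12], [-0.14, 0.11], [-0.15, 0.1], [-0.15, 0.09], [-0.16, 0.08], [-0.16, 0.08], [-0.16, 0.07], [-0.17, 0.06]]
[[0.07, 0.23], [0.05, 0.23], [0.03, 0.24], [0.02, 0.24], [0.0, 0.24], [-0.02, 0.24], [-0.03, 0.24], [-0.05, 0.23], [-0.07, 0.23], [-0.08, 0.22]]
```

>>> {"method": "arm_command", "body": {"delta_pos": [[0.05,0.17,0],[0.04,0.17,0],[0.03,0.18,0],[0.02,0.18,0],[0.01,0.18,0],[0,0.18,0],[0,0.18,0],[-0.01,0.18,0],[-0.02,0.18,0],[-0.03,0.18,0]], "spin": [0,0,0,0,0,0,0,0,0,0]}}

```text
clock: 26.6
eef_pos: [0.6068, 0.1328, 0.1462]
tcp_rot: [0.776, 0.631, -0.0, -0.0]
contact_force: [0.9, 2.5, 1.7]
opening: 0.0127
grip_force: 58.4
```

```bash
python3 -c "
from p import *
jig()"
```

```text
t 26.6 jig xyz mm [ 51.5  -4.3 146.2] yaw 78.18 F jig [ 2.6 -0.3  1.7] tq [ 0.4  -0.01 -0.03] grip 0.0127 58.4
```

>>> {"method": "arm_command", "body": {"delta_pos": [[-0.04,0.17,0.05],[-0.05,0.17,0],[-0.06,0.17,0],[-0.07,0.16,0],[-0.08,0.16,0.05],[-0.08,0.16,0],[-0.09,0.15,0],[-0.1,0.15,0],[-0.11,0.14,0],[-0.12,0.14,0]], "spin": [0,0,0,0,0,0,0,0,0,0]}}

```text
clock: 27.6
eef_pos: [0.6208, 0.1217, 0.1455]
tcp_rot: [0.776, 0.631, 0.0, 0.0]
contact_force: [0.7, 0.7, 5.3]
opening: 0.0126
grip_force: 58.7
```

```bash
python3 -c "
from p import *
jig()"
```

```text
t 27.6 jig xyz mm [ 43.5 -20.3 145.5] yaw 78.18 F jig [ 0.8 -0.6  5.3] tq [ 0.26 -0.03  0.01] grip 0.0126 58.7
```

>>> {"method": "arm_command", "body": {"delta_pos": [[-0.12,0.13,0],[-0.13,0.12,0],[-0.14,0.12,0],[-0.14,0.11,0],[-0.15,0.1,0.05],[-0.15,0.09,0],[-0.16,0.08,0],[-0.16,0.08,0],[-0.16,0.07,0],[-0.17,0.06,0]], "spin": [0,0,0,0,0,0,0,0,0,0]}}

```text
clock: 28.6
eef_pos: [0.627, 0.1051, 0.145]
tcp_rot: [0.776, 0.631, 0.0, 0.0]
contact_force: [0.7, 1.4, 5.4]
opening: 0.0128
grip_force: 58.7
```

```bash
python3 -c "
from p import *
jig()
def rows(th,step,n=10):
  T=np.radians(th-step*np.arange(n+1));P=np.c_[3.4*np.cos(T),-3.4*np.sin(T)];return np.round(np.diff(P,axis=0),2).tolist()
for t in (-72,-102,-132): print(t,rows(t,3))"
```

```text
t 28.6 jig xyz mm [ 28.5 -29.8 145. ] yaw 78.18 F jig [ 1.5 -0.4  5.4] tq [ 0.14 -0.13  0.01] grip 0.0128 58.7
-72 [[-0.17, 0.05], [-0.17, 0.04], [-0.18, 0.03], [-0.18, 0.02], [-0.18, 0.01], [-0.18, 0.0], [-0.18, -0.0], [-0.18, -0.01], [-0.18, -0.02], [-0.18, -0.03]]
-102 [[-0.17, -0.04], [-0.17, -0.05], [-0.17, -0.06], [-0.16, -0.07], [-0.16, -0.08], [-0.16, -0.08], [-0.15, -0.09], [-0.15, -0.1], [-0.14, -0.11], [-0.14, -0.12]]
-132 [[-0.13, -0.12], [-0.12, -0.13], [-0.12, -0.14], [-0.11, -0.14], [-0.1, -0.15], [-0.09, -0.15], [-0.08, -0.16], [-0.08, -0.16], [-0.07, -0.16], [-0.06, -0.17]]
```

```bash
cat > q.py <<'E'
from p import *
import sys,json
def rows(th,step=3,n=10):
    T=np.radians(th-step*np.arange(n+1));P=np.round(np.c_[3.4*np.cos(T),-3.4*np.sin(T)],2)
    return [[a,b,.05 if i==4 else 0] for i,(a,b) in enumerate(np.round(np.diff(P,axis=0),2).tolist())]
def rd(n=4):
    a=np.radians(78.15);d=np.array([np.cos(a),np.sin(a)]);nn=np.array([-d[1],d[0]]);F=[];E=[]
    for i in range(n):
        s=r.state();f=s['contact_force'];e=s['eef_pos'][:2]-[.592,.0833];F.append([f[:2]@d,f[:2]@nn,f[2]]);E.append([e@d,e@nn])
        if i<n-1:camera('scene')
    F=np.array(F);f=F.mean(0);E=np.mean(E,0)*1e3-[17.8,2.9];th=np.arctan2(E[1],E[0])
    t=np.array([np.sin(th),-np.cos(th)]);ra=np.array([np.cos(th),np.sin(th)])
    print('t',round(s['clock'],2),'th',round(np.degrees(th),1),'rad mm',round(np.hypot(*E),1),'Ftan',round(-f[:2]@t,2),'sd',np.round(F.std(0),1),'Frad',round(f[:2]@ra,2),'Fz',round(f[2],1))
rd(int(sys.argv[1]) if len(sys.argv)>1 else 4)
E
echo ok
```

```text
ok
```

>>> {"method": "arm_command", "body": {"delta_pos": [[-0.17,0.05,0],[-0.17,0.04,0],[-0.18,0.03,0],[-0.18,0.02,0],[-0.18,0.01,0],[-0.18,0,0],[-0.18,0,0],[-0.18,-0.01,0],[-0.18,-0.02,0],[-0.18,-0.03,0]], "spin": [0,0,0,0,0,0,0,0,0,0]}}

```text
clock: 29.6
eef_pos: [0.6239, 0.0875, 0.1447]
tcp_rot: [0.776, 0.631, -0.0, -0.0]
contact_force: [1.9, -0.8, 1.6]
opening: 0.0131
grip_force: 58.4
```

```bash
python3 q.py
```

```text
t 29.75 th -102.5 rad mm 33.9 Ftan -0.8 sd [0.6 0.2 0.3] Frad 2.17 Fz 1.9
```

>>> {"method": "arm_command", "body": {"delta_pos": [[-0.17,-0.04,0],[-0.17,-0.05,0],[-0.17,-0.06,0],[-0.16,-0.07,0],[-0.16,-0.08,0.05],[-0.16,-0.08,0],[-0.15,-0.09,0],[-0.15,-0.1,0],[-0.14,-0.11,0],[-0.14,-0.12,0]], "spin": [0,0,0,0,0,0,0,0,0,0]}}

```text
clock: 30.75
eef_pos: [0.6126, 0.074, 0.1441]
tcp_rot: [0.776, 0.631, -0.0, -0.0]
contact_force: [1.3, -0.2, -0.3]
opening: 0.013
grip_force: 58.6
```

```bash
python3 q.py
```

```text
t 30.9 th -132.7 rad mm 33.7 Ftan -0.2 sd [0.7 0.9 0.7] Frad 0.65 Fz 0.7
```

```bash
sed -i "s/'Frad'/'Ft each',np.round(-F[:,:2]@t,1),'Frad'/" q.py; python3 - <<'E'
import sys;sys.argv=['q','1']
from q import *
for t in(-162,-192,-222,-252):print(t,rows(t))
E
```

```text
t 30.9 th -132.7 rad mm 33.7 Ftan -1.75 sd [0. 0. 0.] Ft each [-1.8] Frad 0.39 Fz 1.2
-162 [[-0.05, -0.17, 0], [-0.05, -0.17, 0], [-0.03, -0.18, 0], [-0.02, -0.17, 0], [-0.02, -0.18, 0.05], [0.0, -0.18, 0], [0.0, -0.18, 0], [0.02, -0.18, 0], [0.02, -0.17, 0], [0.03, -0.18, 0]]
-192 [[0.05, -0.17, 0], [0.05, -0.17, 0], [0.06, -0.17, 0], [0.06, -0.16, 0], [0.08, -0.16, 0.05], [0.09, -0.16, 0], [0.09, -0.15, 0], [0.1, -0.15, 0], [0.11, -0.14, 0], [0.11, -0.14, 0]]
-222 [[0.13, -0.12, 0], [0.12, -0.13, 0], [0.14, -0.11, 0], [0.14, -0.11, 0], [0.15, -0.1, 0.05], [0.15, -0.09, 0], [0.16, -0.09, 0], [0.16, -0.08, 0], [0.16, -0.06, 0], [0.17, -0.06, 0]]
-252 [[0.17, -0.05, 0], [0.17, -0.05, 0], [0.18, -0.03, 0], [0.17, -0.02, 0], [0.18, -0.02, 0.05], [0.18, 0.0, 0], [0.18, 0.0, 0], [0.18, 0.02, 0], [0.17, 0.02, 0], [0.18, 0.03, 0]]
```

>>> {"method": "arm_command", "body": {"delta_pos": [[-0.13,-0.12,0],[-0.12,-0.13,0],[-0.12,-0.14,0],[-0.11,-0.14,0],[-0.1,-0.15,0.05],[-0.09,-0.15,0],[-0.08,-0.16,0],[-0.08,-0.16,0],[-0.07,-0.16,0],[-0.06,-0.17,0]], "spin": [0,0,0,0,0,0,0,0,0,0]}}

```text
clock: 31.9
eef_pos: [0.5963, 0.0678, 0.1437]
tcp_rot: [0.776, 0.63, 0.0, -0.0]
contact_force: [1.9, 3.2, -3.3]
opening: 0.0128
grip_force: 58.5
```

```bash
python3 q.py
```

```text
t 32.05 th -162.7 rad mm 33.8 Ftan 0.45 sd [0.5 1.  0.3] Ft each [ 2.2  0.4 -0.1 -0.7] Frad -2.8 Fz -2.9
```

>>> {"method": "arm_command", "body": {"delta_pos": [[-0.05,-0.17,0.05],[-0.05,-0.17,0],[-0.03,-0.18,0],[-0.02,-0.17,0],[-0.02,-0.18,0.05],[0,-0.18,0],[0,-0.18,0],[0.02,-0.18,0],[0.02,-0.17,0],[0.03,-0.18,0]], "spin": [0,0,0,0,0,0,0,0,0,0]}}

```text
clock: 33.05
eef_pos: [0.5792, 0.0703, 0.143]
tcp_rot: [0.776, 0.631, 0.0, 0.0]
contact_force: [1.4, 2.6, 0.1]
opening: 0.013
grip_force: 58.6
```

```bash
python3 q.py
```

```text
t 33.2 th 167.7 rad mm 33.9 Ftan -0.55 sd [0.3 0.5 1. ] Ft each [ 0.2 -0.8 -0.9 -0.8] Frad -2.75 Fz 1.8
```

>>> {"method": "arm_command", "body": {"delta_pos": [[0.05,-0.17,0],[0.05,-0.17,0],[0.06,-0.17,0],[0.06,-0.16,0],[0.08,-0.16,0.05],[0.09,-0.16,0],[0.09,-0.15,0],[0.1,-0.15,0],[0.11,-0.14,0],[0.11,-0.14,0]], "spin": [0,0,0,0,0,0,0,0,0,0]}}

```text
clock: 34.2
eef_pos: [0.5654, 0.0814, 0.1424]
tcp_rot: [0.776, 0.631, 0.0, 0.0]
contact_force: [2.6, 0.8, 4.2]
opening: 0.0124
grip_force: 59.1
```

```bash
python3 q.py
```

```text
t 34.35 th 137.5 rad mm 33.9 Ftan -0.29 sd [0.3 1.1 0.5] Ft each [ 0.8 -0.7  0.4 -1.6] Frad -2.24 Fz 4.6
```

>>> {"method": "arm_command", "body": {"delta_pos": [[0.13,-0.12,0],[0.12,-0.13,0],[0.14,-0.11,0],[0.14,-0.11,0],[0.15,-0.1,0],[0.15,-0.09,0],[0.16,-0.09,0],[0.16,-0.08,0],[0.16,-0.06,0],[0.17,-0.06,0]], "spin": [0,0,0,0,0,0,0,0,0,0]}}

```text
clock: 35.35
eef_pos: [0.559, 0.0978, 0.1421]
tcp_rot: [0.776, 0.631, -0.0, -0.0]
contact_force: [4.2, -0.2, -1.4]
opening: 0.0126
grip_force: 58.6
```

```bash
python3 q.py
```

```text
t 35.5 th 107.5 rad mm 34.0 Ftan -0.71 sd [0.8 0.6 0.1] Ft each [ 0.6 -0.8 -1.7 -0.9] Frad -3.84 Fz -1.6
```

>>> {"method": "arm_command", "body": {"delta_pos": [[0.17,-0.05,0],[0.17,-0.05,0],[0.18,-0.03,0],[0.17,-0.02,0],[0.18,-0.02,0.05],[0.18,0,0],[0.18,0,0],[0.18,0.02,0],[0.17,0.02,0],[0.18,0.03,0]], "spin": [0,0,0,0,0,0,0,0,0,0]}}

```text
clock: 36.5
eef_pos: [0.5615, 0.1152, 0.1417]
tcp_rot: [0.776, 0.631, -0.0, -0.0]
contact_force: [3.2, -1.8, -4.5]
opening: 0.0127
grip_force: 58.7
```

```bash
python3 q.py;  python3 - <<'E'
import sys;sys.argv=['q','1']
from q import *
for t in(-282,-312,-342,-372):print(t,rows(t))
E
```

```text
t 36.65 th 77.5 rad mm 34.2 Ftan -0.32 sd [0.4 0.2 0.6] Ft each [ 0.3 -0.6 -0.4 -0.6] Frad -3.47 Fz -3.5
t 36.65 th 77.5 rad mm 34.2 Ftan -0.56 sd [0. 0. 0.] Ft each [-0.6] Frad -3.13 Fz -2.9
-282 [[0.17, 0.05, 0], [0.17, 0.05, 0], [0.17, 0.06, 0], [0.16, 0.06, 0], [0.16, 0.08, 0.05], [0.16, 0.09, 0], [0.15, 0.09, 0], [0.15, 0.1, 0], [0.14, 0.11, 0], [0.14, 0.11, 0]]
-312 [[0.12, 0.13, 0], [0.13, 0.12, 0], [0.11, 0.14, 0], [0.11, 0.14, 0], [0.1, 0.15, 0.05], [0.09, 0.15, 0], [0.09, 0.16, 0], [0.08, 0.16, 0], [0.06, 0.16, 0], [0.06, 0.17, 0]]
-342 [[0.05, 0.17, 0], [0.05, 0.17, 0], [0.03, 0.18, 0], [0.02, 0.17, 0], [0.02, 0.18, 0.05], [0.0, 0.18, 0], [0.0, 0.18, 0], [-0.02, 0.18, 0], [-0.02, 0.17, 0], [-0.03, 0.18, 0]]
-372 [[-0.05, 0.17, 0], [-0.05, 0.17, 0], [-0.06, 0.17, 0], [-0.06, 0.16, 0], [-0.08, 0.16, 0.05], [-0.09, 0.16, 0], [-0.09, 0.15, 0], [-0.1, 0.15, 0], [-0.11, 0.14, 0], [-0.11, 0.14, 0]]
```

>>> {"method": "arm_command", "body": {"delta_pos": [[0.17,0.07,0.05],[0.17,0.07,0],[0.17,0.06,0],[0.16,0.06,0],[0.16,0.08,0.05],[0.16,0.09,0],[0.15,0.09,0],[0.15,0.1,0],[0.14,0.11,0],[0.14,0.11,0]], "spin": [0,0,0,0,0,0,0,0,0,0]}}

```text
clock: 37.65
eef_pos: [0.5731, 0.1293, 0.141]
tcp_rot: [0.776, 0.631, 0.0, -0.0]
contact_force: [-3.0, 2.2, 4.3]
opening: 0.0128
grip_force: 59.4
```

```bash
python3 q.py
```

```text
t 37.8 th 46.5 rad mm 34.1 Ftan -0.27 sd [1.  0.6 0.4] Ft each [ 1.2  0.4 -1.5 -1.1] Frad 3.72 Fz 4.7
```

>>> {"method": "arm_command", "body": {"delta_pos": [[0.12,0.13,0],[0.13,0.12,0],[0.11,0.14,0],[0.11,0.14,0],[0.1,0.15,0.05],[0.09,0.15,0],[0.09,0.16,0],[0.08,0.16,0],[0.06,0.16,0],[0.06,0.17,0]], "spin": [0,0,0,0,0,0,0,0,0,0]}}

```text
clock: 38.8
eef_pos: [0.5901, 0.1355, 0.1405]
tcp_rot: [0.776, 0.631, 0.001, 0.0]
contact_force: [-0.6, 3.5, 4.4]
opening: 0.0129
grip_force: 59.5
```

```bash
python3 q.py
```

```text
t 38.95 th 16.0 rad mm 34.2 Ftan -0.44 sd [0.6 0.5 0.2] Ft each [ 0.3  0.1 -1.  -1.2] Frad 4.1 Fz 4.2
```

>>> {"method": "arm_command", "body": {"delta_pos": [[0.07,0.17,0],[0.06,0.17,0],[0.05,0.18,0],[0.02,0.17,0],[0.02,0.18,0],[0,0.18,0],[0,0.18,0],[-0.02,0.18,0],[-0.02,0.17,0],[-0.03,0.18,0]], "spin": [0,0,0,0,0,0,0,0,0,0]}}

```text
clock: 39.95
eef_pos: [0.6071, 0.1328, 0.1401]
tcp_rot: [0.776, 0.631, -0.0, -0.0]
contact_force: [-0.1, 1.4, 1.5]
opening: 0.0129
grip_force: 59.2
```

```bash
python3 q.py
```

```text
t 40.1 th -13.0 rad mm 34.6 Ftan -0.3 sd [0.6 0.8 0.4] Ft each [ 0.7  0.1 -1.2 -0.7] Frad 1.19 Fz 1.0
```

>>> {"method": "arm_command", "body": {"delta_pos": [[-0.05,0.17,0],[-0.05,0.17,0],[-0.06,0.17,0],[-0.06,0.16,0],[-0.08,0.16,0.05],[-0.09,0.16,0],[-0.09,0.15,0],[-0.1,0.15,0],[-0.11,0.14,0],[-0.11,0.14,0]], "spin": [0,0,0,0,0,0,0,0,0,0]}}

```text
clock: 41.1
eef_pos: [0.6207, 0.1217, 0.1396]
tcp_rot: [0.776, 0.631, -0.0, -0.0]
contact_force: [-0.5, 0.6, -1.5]
opening: 0.0124
grip_force: 59.1
```

```bash
python3 q.py
```

```text
t 41.25 th -42.3 rad mm 34.6 Ftan -0.59 sd [0.6 0.7 0.5] Ft each [ 0.8 -0.7 -1.6 -1. ] Frad -0.05 Fz -0.7
```

>>> {"method": "arm_command", "body": {"delta_pos": [[-0.12,0.13,0],[-0.13,0.12,0],[-0.14,0.12,0.05],[-0.14,0.11,0],[-0.15,0.1,0.05],[-0.15,0.09,0],[-0.16,0.08,0],[-0.16,0.08,0],[-0.16,0.07,0],[-0.17,0.06,0]], "spin": [0,0,0,0,0,0,0,0,0,0]}}

```text
clock: 42.25
eef_pos: [0.6272, 0.1054, 0.1389]
tcp_rot: [0.776, 0.631, 0.0, -0.0]
contact_force: [-2.6, 0.7, 2.8]
opening: 0.0129
grip_force: 59.3
```

```bash
python3 q.py
```

```text
t 42.4 th -71.8 rad mm 34.7 Ftan -0.35 sd [0.8 0.6 0.5] Ft each [ 1.  -0.1 -1.1 -1.2] Frad -2.37 Fz 3.6
```

>>> {"method": "arm_command", "body": {"delta_pos": [[-0.17,0.05,0],[-0.17,0.04,0],[-0.18,0.03,0],[-0.18,0.02,0],[-0.18,0.01,0.05],[-0.18,0,0],[-0.18,0,0],[-0.18,-0.01,0],[-0.18,-0.02,0],[-0.18,-0.03,0]], "spin": [0,0,0,0,0,0,0,0,0,0]}}

```text
clock: 43.4
eef_pos: [0.6245, 0.0878, 0.1384]
tcp_rot: [0.776, 0.631, 0.0, 0.0]
contact_force: [-3.1, 2.1, 3.9]
opening: 0.0132
grip_force: 59.4
```

```bash
python3 q.py
```

```text
t 43.55 th -101.6 rad mm 34.4 Ftan -0.68 sd [1.1 0.5 0.7] Ft each [ 0.7 -2.  -0.6 -0.9] Frad -2.48 Fz 5.1
```

>>> {"method": "arm_command", "body": {"delta_pos": [[-0.17,-0.06,0],[-0.17,-0.06,0],[-0.17,-0.07,0],[-0.16,-0.07,0],[-0.16,-0.08,0],[-0.16,-0.08,0],[-0.15,-0.09,0],[-0.15,-0.1,0],[-0.14,-0.11,0],[-0.14,-0.12,0]], "spin": [0,0,0,0,0,0,0,0,0,0]}}

```text
clock: 44.55
eef_pos: [0.613, 0.0741, 0.1382]
tcp_rot: [0.776, 0.631, 0.0, 0.0]
contact_force: [1.2, 1.1, 0.5]
opening: 0.0127
grip_force: 58.9
```

```bash
python3 q.py
```

```text
t 44.7 th -132.1 rad mm 33.8 Ftan 0.54 sd [0.8 0.4 0.6] Ft each [ 1.6  0.5  0.3 -0.3] Frad 0.31 Fz 1.2
```

>>> {"method": "arm_command", "body": {"delta_pos": [[-0.13,-0.12,0],[-0.12,-0.13,0],[-0.12,-0.14,0],[-0.11,-0.14,0],[-0.1,-0.15,0.05],[-0.09,-0.15,0],[-0.08,-0.16,0],[-0.08,-0.16,0],[-0.07,-0.16,0],[-0.06,-0.17,0]], "spin": [0,0,0,0,0,0,0,0,0,0]}}

```text
clock: 45.7
eef_pos: [0.5965, 0.0678, 0.1378]
tcp_rot: [0.776, 0.63, 0.0, 0.0]
contact_force: [1.4, 1.5, -0.3]
opening: 0.0129
grip_force: 58.9
```

```bash
python3 q.py
```

```text
t 45.85 th -162.2 rad mm 33.7 Ftan 1.05 sd [0.7 0.2 0.8] Ft each [1.5 0.5 1.3 0.9] Frad -0.67 Fz 0.8
```

>>> {"method": "arm_command", "body": {"delta_pos": [[-0.05,-0.17,0.05],[-0.05,-0.17,0],[-0.03,-0.18,0],[-0.02,-0.17,0],[-0.02,-0.18,0],[0,-0.18,0],[0,-0.18,0],[0.02,-0.18,0],[0.02,-0.17,0],[0.03,-0.18,0]], "spin": [0,0,0,0,0,0,0,0,0,0]}}

```text
clock: 46.85
eef_pos: [0.5792, 0.0705, 0.1374]
tcp_rot: [0.776, 0.631, 0.0, 0.0]
contact_force: [2.9, -0.2, 3.9]
opening: 0.0127
grip_force: 59.3
```

```bash
python3 q.py 8
```

```text
t 47.2 th 167.5 rad mm 33.8 Ftan 2.34 sd [0.2 0.5 0.7] Ft each [2.7 2.4 2.6 1.3 2.5 2.3 2.4 2.6] Frad -0.77 Fz 5.2
```

The tangential push has climbed steadily above its free level since about -110°: 0 at -102°, +1.0, +1.5, then +2.9 N at -192°. The touch is therefore near -110 ± 15°. I'll turn 15° more, to -207°.

>>> {"method": "arm_command", "body": {"delta_pos": [[0.05,-0.17,0],[0.05,-0.17,0],[0.06,-0.17,0],[0.06,-0.16,0],[0.08,-0.16,0],[0,0,0],[0,0,0],[0,0,0],[0,0,0],[0,0,0]], "spin": [0,0,0,0,0,0,0,0,0,0]}}

```text
clock: 48.2
eef_pos: [0.5714, 0.0752, 0.1373]
tcp_rot: [0.776, 0.631, -0.0, -0.0]
contact_force: [3.2, 0.2, 4.6]
opening: 0.013
grip_force: 59.4
```

```bash
python3 q.py 8
```

```text
t 48.55 th 152.7 rad mm 33.8 Ftan 1.7 sd [0.4 0.5 0.3] Ft each [2.3 1.2 1.3 2.1 1.1 2.4 1.5 1.7] Frad -1.16 Fz 4.3
```

The push is now about 2.2 N over free, and the crank stands about 100° past the estimated touch (roughly 30–40 N on the pad). Let go and rise.

>>> {"method": "arm_command", "body": {"delta_pos": [[0,0,0],[0,0,0],[0,0,0],[0,0,0],[0,0,0],[0,0,0],[0,0,0],[0,0,0],[0,0,0],[0,0,0]], "spin": [0,0,0,0,0,0,0,0,0,0], "fingers": 0}}

```text
clock: 49.55
eef_pos: [0.5716, 0.0751, 0.1373]
tcp_rot: [0.776, 0.631, -0.0, 0.0]
contact_force: [0.0, -0.6, -0.5]
opening: 0.0858
grip_force: 0.0
```

>>> {"method": "arm_command", "body": {"delta_pos": [[0,0,-0.5],[0,0,-1],[0,0,-1.5],[0,0,-2],[0,0,-2],[0,0,-2],[0,0,-2],[0,0,-1],[0,0,0],[0,0,0]], "spin": [0,0,0,0,0,0,0,0,0,0]}}

```text
clock: 50.55
eef_pos: [0.5714, 0.0751, 0.2573]
tcp_rot: [0.776, 0.631, -0.0, 0.0]
contact_force: [0.3, 0.3, -0.4]
opening: 0.0856
grip_force: 0.0
```

>>> {"method": "arm_command", "body": {"delta_pos": [[-2,0,0],[-3,0,0],[-4,0,0],[-4,0,0],[-4,0,0],[-4,0,0],[-3,0,0],[-2,0,0],[0,0,0],[0,0,0]], "spin": [0,0,0,0,0,0,0,0,0,0]}}

```text
clock: 51.55
eef_pos: [0.5178, -0.1792, 0.2563]
tcp_rot: [0.777, 0.63, -0.0, -0.001]
contact_force: [-0.2, 0.2, -1.2]
opening: 0.0853
grip_force: 0.0
```

```bash
python3 - <<'E'
from p import *
jig()
s=camera('scene');t=camera('top')
g=cv2.cvtColor(s,cv2.COLOR_BGR2GRAY)[205:228,185:222];m=(g<55).astype(np.uint8)
n,l,st,ce=cv2.connectedComponentsWithStats(m)
for i in range(1,n):
    if st[i,4]>8:print('dark scene',st[i,:4]+[185,205,0,0],ce[i]+[185,205])
a=np.radians(78.15);d=np.array([np.cos(a),np.sin(a),0]);n_=np.array([-d[1],d[0],0])
for th in(152.7,140,165):
    k=np.radians(th);P=np.array([.592,.0833,.125])+d*(.0178+.034*np.cos(k))+n_*(.0015+.034*np.sin(k));print(th,proj('scene',P)+[0,1.3])
# shaft change: bright mask along far/near end vs before (pics/t0)
b=cv2.cvtColor(cv2.imread('pics/top0.png'),cv2.COLOR_BGR2GRAY).astype(int);q=cv2.cvtColor(t,cv2.COLOR_BGR2GRAY)
ref=np.array([.592,.0833,.064])
for x in(-.07,-.064,-.06,-.055,-.05,-.04,-.03,.045,.055,.06):
    u=np.round(proj('top',[.592,.0833,.058]+d*x)).astype(int);print(round(x*1e3),u,q[u[1],u[0]],b[u[1],u[0]])
E
```

```text
t 51.55 jig xyz mm [-272.1   18.7  256.3] yaw 78.11 F jig [ 0.2  0.2 -1.2] tq [ 0.01 -0.05  0.05] grip 0.0853 0.0
dark scene [203 211  19  12] [214.28421053 217.90526316]
152.7 [218.71632876 214.91174389]
140 [217.557995   216.48077506]
165 [219.28461069 213.30983581]
-70 [241 221] 104 113
-64 [239 221] 120 106
-60 [238 221] 158 105
-55 [236 220] 194 102
-50 [234 220] 192 118
-40 [231 219] 195 130
-30 [228 218] 189 129
45 [203 213] 141 107
55 [199 212] 181 39
60 [198 212] 164 36
```

The shaft's near end shows at jig x ≈ -60 mm (home), and the dark crank is where it was left. Handing in.

```bash
python3 -c "
from cell import workorder
print(workorder.sign_off())"
```

```text
the job is handed in; nothing more can be done
None
```

I handed the job in at about 52 s with the shaft home against the end stop, the crank about 100° past the estimated touch (roughly 30–40 N on the pad, inferred from the push at the grip) and let go; the sign-off gave no verdict, and I did not re-check the bystanders afterwards.

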